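# Get the cuvette carton out from behind the glassware

## Robot

A 6-joint arm with a two-finger parallel gripper is mounted at the origin on a cart in front of the work surface, level with it; the furniture and walls round the work are solid. World frame = base frame: x ahead of the robot, y to its left, z up, the work surface at z = 0. Lengths are in m, angles in degrees, forces in N, time in s.
With the tool pointing down it reaches from about 0.4 to 0.825 m from the base axis. Payload 7 kg.
Tool frame: the origin (TCP) lies at the very end of the fingers, on their centre line; the grasp point (between the pads) lies 19 mm behind it (r.grip_depth is the distance from the TCP to the grasp point, in m); z points along the fingers, y is the line along which they close (so a half turn about z gives the same grasp; the last joint's range is limited). The gripper opens to 88 mm and grips with 3 to 60 N. Pads are 19 mm wide; open, the fingers measure 130 mm over their backs; the gripper's body (78 mm by 193 mm) begins 47 mm behind the grasp point.
Start: joints at [90.59, 20.546, 0.682, 0, -70.136, -16.507], TCP at [0.185, 0.649, 0.227] pointing down, gripper open.
Joint ranges: [-176.03, 176.03], [-82.01, 121.73], [-58.28, 71.71], [-173.87, 95.51], [-174.79, -0.11], [-173.66, 173.66]. Speed limits (degrees/s): [136.94, 136.94, 172.46, 180, 180, 180].

## Interface

Orientations are given as [roll, pitch, yaw] about the fixed x, y, z axes, in that order (R = Rz(yaw) Ry(pitch) Rx(roll)).
In Python, from plant import r gives the robot as it stands.
- The arm moves only by the tool play_rows, never from a script. Its argument "rows" is a list that holds one entry, the list of rows, each a list of 5 numbers: the closure, from 0 (fully open) to 1 (shut), then the shift along the tool's x, y, z each as a share of 0.5 m, from -1 to 1, then the turn about the tool's z as a share of 1.5 rad, from -1 to 1. A call has exactly 8 rows; each row is the pose to reach, as a shift and turn from the pose commanded when the call began, along the tool's axes at that moment; what a row does not reach only later rows make up. A row lasts 1/12 s, in which the tool goes at most 41.7 mm and 7.16 degrees, less where a joint would pass 70% of its speed; a pose out of reach is approached as far as the arm can. A call with a number of a shift or a turn outside -1 to 1 is refused whole. A call with a gripper value outside its range is refused whole. The fingers move at their own pace and stop on an object; "squeeze" is the grip in N (left out, the last holds). Time passes only in rows, so rows that repeat a pose let the fingers close, or fill a call up. It gives the time, the measured TCP pose, the force, the opening and the grip force at its end, in the units of the state.
- r.get_state(): the state, without advancing time (a new reading comes with each control period).
- r.capture(name): name is "side" or "top"; returns the picture (420x560x3 uint8, red, green, blue); there is no depth.
- r.camera_info(name): a dict with "fovy" (degrees; the focal length in pixels is half the picture's height over the tangent of half this angle, whatever the lens; pixels are square), "cx", "cy" (the principal point, pixels), "k1" (the pictures are not rectified: a ray, as slopes to the right and down, at radius r is drawn at 1 + k1 r^2 times it, then the intrinsics apply), "pose" (4x4, takes a point from camera to world coordinates). Camera axes: x right, y down, z forward; pixel columns grow to the right and rows downward; lengths in m; the calibration is good to about 2 mm. A picture is of the moment at which its call begins. camera_info takes no time and is no camera call.
- r.close_job(): hands the job in; it is judged then, once.
The state is a dict: "time_s": time; "joints": joint angles; "qd": joint speeds; "joint_torque": joint torques, N m; "tcp_pos": TCP position; "eef_rot": TCP orientation; "contact_force": force on the tool from outside, world axes, zero at the start; "moment": the same for the moment, N m; "gripper_width": finger opening in m; "gripper_force": force on a finger pad.
Only numpy, scipy, OpenCV 4.12 (cv2) and the standard library are available. Lean on these libraries where they do the work, as an engineer would, in place of code of your own. Each camera call takes 0.05 s, during which the arm holds its last target. There are 200 camera calls.

## Task

The small carton of cuvettes in the grey caddy is shut in behind a beaker and two vials: move all three out of the way onto the flat steel side tray, and only then fetch the carton and lay it flat, centred and lengthwise between the raised ends of the small black loading tray. With the carton delivered, put the beaker and each vial back upright on the very seat of the caddy where it stood at the start. Keep the glassware upright throughout and leave the petri dish and the roll of tape alone.

Things in the scene. Friction and masses are not known exactly. Their poses are not given: they have to be found in the camera images.
- beaker: open clear glass beaker, 53 mm across, 70 mm high, about 0.1 kg, upright; origin at the centre of its underside, z up. It starts on one of the three front seats of the caddy (which one changes). Take it across its diameter, well above the carton behind it.
- vial_b: glass vial with a black screw cap, 30 mm across, 68 mm high, upright; origin at the centre of its underside, z up. It starts on one of the three front seats of the caddy.
- vial_c: smaller glass vial with a white screw cap, 25 mm across, 60 mm high, upright; origin at the centre of its underside, z up. It starts on one of the three front seats of the caddy.
- cuvette_carton: small closed white carton with a blue printed top, lying flat, 46 mm along its x, 85 mm along its y, 22 mm high; origin at the centre of its underside. It lies in the caddy behind the row of glassware, its long side to the row; grip it across its 46 mm.
- caddy: grey plastic caddy, fixed, 160 mm along its x, 190 mm along its y; floor 8 mm above the bench, 14 mm high lips at its y ends only. Origin at the centre of its underside; +x points to the back, away from the robot. Flat cork insets (no recesses): three round seats (45 mm) at x = -27 mm, y = -48, 0, +48 mm, and a rectangle for the carton at x = +27 mm, y = 0.
- side_tray: flat stainless steel tray, fixed, 105 mm along its x and 175 mm along its y; floor 6 mm above the bench, a 4 mm wide rim 12 mm high all round. Origin at the centre of its underside on the bench. It has room for all three glass things in a row along its y, 50 mm apart. It stands at the left or the right.
- loading_tray: small black plastic tray, fixed, 66 mm along its x, 110 mm along its y; floor 6 mm above the bench, raised ends 14 mm high and 4 mm thick at its y ends (102 mm apart inside), long sides open. Origin at the centre of its underside. The carton lies in it with its 85 mm length along the tray's y, either way round. It stands opposite the side tray.
- petri_c: bystander: small clear petri dish, 61 mm across, 16 mm high, on the bench beyond the work; origin at the centre of its underside
- masking_tape: bystander: roll of masking tape lying flat, 104 mm across, 25 mm high, on the bench in front of the caddy; origin at the centre of its underside
Things that resemble listed ones, but are neither listed nor needed, are in the scene too. Leave any pink look-alike of the beaker alone.

How it is judged (in metres and radians):
On the way, in this order (a step that is already met when the one before it is completed fails the run):
1. the beaker and both vials stand upright and released on the steel side tray, the carton still in the caddy (x of beaker in the frame of side_tray between -0.045 and 0.045 m and y of beaker in the frame of side_tray between -0.08 and 0.08 m and z of beaker in the frame of side_tray between 0.002 and 0.011 m and angle between each of beaker, vial_b, vial_c's own z axis and vertical below 0.12 rad and x of vial_b in the frame of side_tray between -0.045 and 0.045 m and y of vial_b in the frame of side_tray between -0.08 and 0.08 m and z of vial_b in the frame of side_tray between 0.002 and 0.011 m and x of vial_c in the frame of side_tray between -0.045 and 0.045 m and y of vial_c in the frame of side_tray between -0.08 and 0.08 m and z of vial_c in the frame of side_tray between 0.002 and 0.011 m and contact force between the fingers and beaker below 0.05 N and contact force between the fingers and vial_b below 0.05 N and contact force between the fingers and vial_c below 0.05 N and contact force between the fingers and cuvette_carton below 0.05 N and horizontal distance between cuvette_carton and caddy below 0.07 m), for 0.2 s.
2. the carton lies released in the loading tray, the three glass things still on the side tray (horizontal distance between cuvette_carton and loading_tray below 0.012 m and angle between the y axis of cuvette_carton and the y axis of loading_tray, either way round below 0.2 rad and z of cuvette_carton in the frame of loading_tray between 0.002 and 0.011 m and angle between cuvette_carton's own z axis and vertical below 0.1 rad and x of beaker in the frame of side_tray between -0.045 and 0.045 m and y of beaker in the frame of side_tray between -0.08 and 0.08 m and z of beaker in the frame of side_tray between 0.002 and 0.011 m and angle between each of beaker, vial_b, vial_c's own z axis and vertical below 0.12 rad and x of vial_b in the frame of side_tray between -0.045 and 0.045 m and y of vial_b in the frame of side_tray between -0.08 and 0.08 m and z of vial_b in the frame of side_tray between 0.002 and 0.011 m and x of vial_c in the frame of side_tray between -0.045 and 0.045 m and y of vial_c in the frame of side_tray between -0.08 and 0.08 m and z of vial_c in the frame of side_tray between 0.002 and 0.011 m and contact force between the fingers and beaker below 0.05 N and contact force between the fingers and vial_b below 0.05 N and contact force between the fingers and vial_c below 0.05 N and contact force between the fingers and cuvette_carton below 0.05 N), for 0.2 s.
At the end, for the whole second after the job is handed in: The carton lies flat in the loading tray, centre within 12 mm of the tray's centre and its length within 0.2 rad of the tray's; the beaker and each vial stand upright within 12 mm of where they themselves stood at the start; all released and at rest (horizontal distance between cuvette_carton and loading_tray below 0.012 m and angle between the y axis of cuvette_carton and the y axis of loading_tray, either way round below 0.2 rad and z of cuvette_carton in the frame of loading_tray between 0.002 and 0.011 m and angle between cuvette_carton's own z axis and vertical below 0.1 rad and distance of each of beaker, vial_b, vial_c from where it was at the start of the episode below 0.012 m and angle between each of beaker, vial_b, vial_c's own z axis and vertical below 0.12 rad and contact force between the fingers and beaker below 0.05 N and contact force between the fingers and vial_b below 0.05 N and contact force between the fingers and vial_c below 0.05 N and contact force between the fingers and cuvette_carton below 0.05 N and linear speed of each of beaker, vial_b, vial_c, cuvette_carton below 0.02 m/s); the robot touches nothing.
It fails at once if a glass thing is tipped by more than 0.6 rad (angle between any of beaker, vial_b, vial_c's own z axis and vertical above 0.6 rad).
It fails at once if the petri dish or the roll of tape is shifted by more than 20 mm (distance of any of petri_c, masking_tape from where it was at the start of the episode above 0.02 m).
It also fails if it takes over 144 s, if anything falls off the work surface, if the arm or the gripper's body presses on something with over 40 N, if the wrist force passes 120 N, or if a joint passes its speed limit or range.

## Working session

There is one attempt and no reset: what is moved stays moved. The work goes in short steps, Python scripts to look and compute and a tool call to move; the robot and the scene stay as the last step left them, time stands still between calls to the robot, and variables do not carry over. Pictures are saved under pics/ and viewed, at most 14 in all, crops included, and the job is handed in when it is done.

Besides the shell and the picture viewer there is one more tool, called after "Request:" by a JSON object that holds its "method" and its "body". play_rows: Moves the arm, as the interface text tells. Its arguments: {"type":"object","properties":{"rows":{"type":"array","items":{"type":"array","items":{"type":"array","items":{"type":"number"}}}},"squeeze":{"type":"number"}},"required":["rows"]}

```bash
mkdir -p pics; ls; python3 - <<'E'
from plant import r
import cv2
for n in("side","top"):
    cv2.imwrite(f"pics/{n}0.png",r.capture(n)[:,:,::-1]); print(n,r.camera_info(n))
print(r.get_state())
E
```

```text
pics
side {'fovy': 55.16710619080265, 'cx': 266.41260796158747, 'cy': 214.82972975420827, 'k1': 0.031506364772893106, 'pose': array([[-0.45206742,  0.58895303, -0.66990252,  1.16007235],
       [ 0.89172834,  0.28043047, -0.35521728,  0.33953845],
       [-0.02134521, -0.75795322, -0.65195958,  0.64875367],
       [ 0.        ,  0.        ,  0.        ,  1.        ]])}
top {'fovy': 54.80411099323075, 'cx': 278.0891088086804, 'cy': 211.71141963254365, 'k1': 0.006987651195711209, 'pose': array([[-7.47186837e-03, -9.73287347e-01,  2.29468758e-01,
         3.40924028e-01],
       [-9.99971659e-01,  7.06066152e-03, -2.61300967e-03,
         3.51401142e-02],
       [ 9.23008020e-04, -2.29481779e-01, -9.73312520e-01,
         9.68125486e-01],
       [ 0.00000000e+00,  0.00000000e+00,  0.00000000e+00,
         1.00000000e+00]])}
{'time_s': 0.1, 'joints': array([ 9.05907509e+01,  2.05881872e+01,  6.37869288e-01, -1.77412561e-02,
       -7.01377160e+01, -1.65072808e+01]), 'qd': array([ 0.01220844, -0.08037503,  0.04036542,  0.04290481, -0.04159418,
        0.1117921 ]), 'joint_torque': array([-1.32570232e-03, -5.84166098e+01,  2.93749076e+01,  7.01548263e+00,
        1.01277253e-02, -4.92106869e-05]), 'tcp_pos': array([0.18501169, 0.64867156, 0.22569795]), 'eef_rot': array([ 1.79910855e+02, -9.02470185e-03, -1.59225635e+01]), 'contact_force': array([-0.28659152, -0.18347089, -0.26124942]), 'moment': array([0.02211706, 0.02444487, 0.00947389]), 'gripper_force': 0.0, 'gripper_width': 0.08798098514414117}
```

View pics/side0.png

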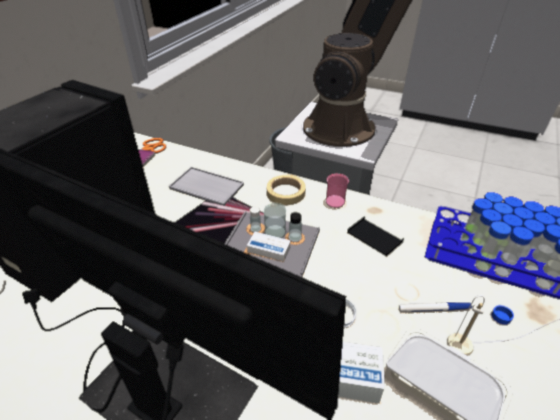

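View pics/top0.png

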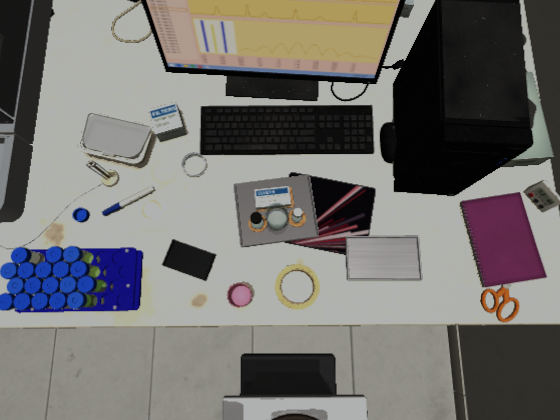

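Top view: caddy at (276,211) with the black-capped vial (256,219), clear beaker (277,217), white-capped vial (298,215) and carton (272,197). Steel tray at (384,258), black loading tray (189,260), tape (297,286). The pink cup at (240,294) is the look-alike, so the beaker is the clear one in the middle seat. I'll confirm this in an enlarged crop.

```bash
cat > h.py <<'E'
import numpy as np, cv2
from plant import r
def K(n):
    c=r.camera_info(n); f=210/np.tan(np.radians(c['fovy']/2)); return c,f
def ray(n,p):
    c,f=K(n); p=np.atleast_2d(np.float64(p))
    d=(p-[c['cx'],c['cy']])/f; u=d.copy()
    for _ in range(20): u=d/(1+c['k1']*(u**2).sum(1,keepdims=True))
    R=c['pose'][:3,:3]; return c['pose'][:3,3], np.c_[u,np.ones(len(u))]@R.T
def plane(n,p,z):
    o,d=ray(n,p); return o+d*((z-o[2])/d[:,2:])
def tri(pt,ps):
    o1,d1=ray('top',pt); o2,d2=ray('side',ps)
    out=[]
    for a,b in zip(d1,d2):
        s=np.linalg.lstsq(np.c_[a,-b],o2-o1,rcond=None)[0]
        x,y=o1+s[0]*a,o2+s[1]*b; out.append([*((x+y)/2),np.linalg.norm(x-y)])
    return np.array(out)
def proj(n,X):
    c,f=K(n); X=np.atleast_2d(X); T=np.linalg.inv(c['pose']); q=X@T[:3,:3].T+T[:3,3]; u=q[:,:2]/q[:,2:]
    return u*(1+c['k1']*(u**2).sum(1,keepdims=True))*f+[c['cx'],c['cy']]
E
python3 - <<'E'
from h import *
t=cv2.imread('pics/top0.png'); s=cv2.imread('pics/side0.png')
a=cv2.resize(t[165:255,225:325],None,fx=4,fy=4,interpolation=cv2.INTER_CUBIC)
b=cv2.resize(s[195:285,225:325],None,fx=4,fy=4,interpolation=cv2.INTER_CUBIC)
cv2.imwrite('pics/crop1.png',np.hstack([a,b]))
a=cv2.resize(t[215:305,150:250],None,fx=4,fy=4,interpolation=cv2.INTER_CUBIC)
b=cv2.resize(t[215:305,335:435],None,fx=4,fy=4,interpolation=cv2.INTER_CUBIC)
cv2.imwrite('pics/crop2.png',np.hstack([a,b]))
E
```

```text
(no output)
```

View pics/crop1.png

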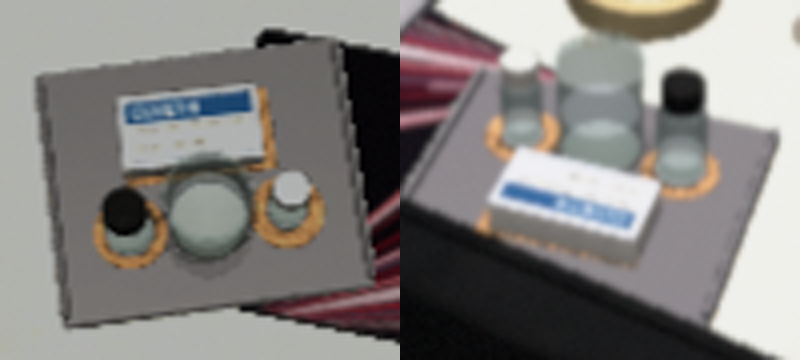

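View pics/crop2.png

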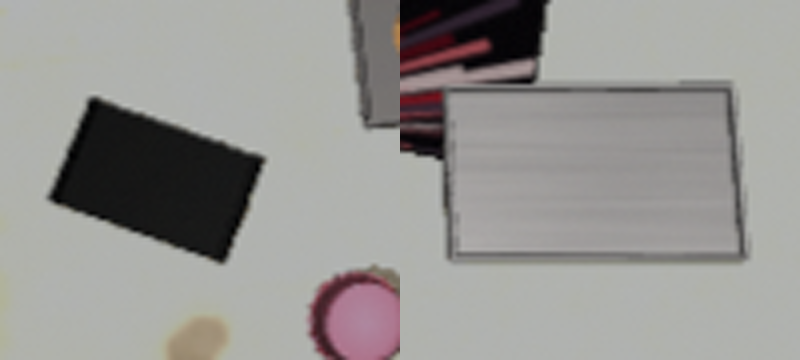

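The crop confirms the clear beaker in the middle seat, the black vial on the left seat, the white vial on the right, and the carton behind. The side view agrees. Now the numbers.

```bash
cat > m.py <<'E'
from h import *
np.set_printoptions(precision=4,suppress=True)
def pt(l,off): return (np.float64(l)+.5)/4-.5+off
T1,S1=np.array([225,165]),np.array([225,195])
def rect(name,P):
    c=P.mean(0); v=(P[1]+P[2]-P[0]-P[3])/2; w=(P[0]+P[1]-P[2]-P[3])/2
    print(name,'c',c,'len',np.linalg.norm(v),np.linalg.norm(w),'yaw of y(-v)',np.degrees(np.arctan2(v[0],-v[1])), 'yaw x',np.degrees(np.arctan2(w[1],w[0])))
rect('caddy',plane('top',pt([(38,75),(335,40),(375,283),(68,327)],T1),.014))
rect('load',plane('top',pt([(92,97),(265,157),(225,263),(50,200)],[150,215]),.014))
rect('side',plane('top',pt([(46,86),(333,84),(347,260),(49,262)],[335,215]),.012))
rect('cartontop',plane('top',pt([(118,97),(257,82),(264,155),(123,172)],T1),.030))
# carton corners side: back-left(world +y,+x) etc
tp=pt([(118,97),(257,82),(264,155),(123,172)],T1); sp=pt([(232,238),(90,206),(117,148),(260,180)],S1)
print('carton tri',tri(tp,sp))
print('caps tri',tri(pt([(124,207),(292,186)],T1),pt([(284,78),(118,58)],S1)))
def cork(z,l): return plane('top',pt(l,T1),z)
def mask():
    t=cv2.imread('pics/top0.png'); s=cv2.imread('pics/side0.png')
    h=cv2.cvtColor(t,cv2.COLOR_BGR2HSV)
E
python3 m.py
```

```text
caddy c [0.5718 0.0384 0.014 ] len 0.18448894878948272 0.15565738112355632 yaw of y(-v) 7.223313612646195 yaw x 7.498234654769092
load c [0.4523 0.2429 0.014 ] len 0.11021027219533762 0.064917673170059 yaw of y(-v) -19.59080452765252 yaw x -19.291849546898383
side c [ 0.4532 -0.2144  0.012 ] len 0.17256590474213307 0.10392672838011265 yaw of y(-v) -0.0059789442172109 yaw x -1.0944140567174168
cartontop c [0.6005 0.0463 0.03  ] len 0.0845837561202892 0.04619856813383624 yaw of y(-v) 6.342655571171933 yaw x 4.239095285255308
carton tri [[0.6202 0.0899 0.0265 0.0005]
 [0.6295 0.0069 0.0231 0.0023]
 [0.5839 0.0016 0.0255 0.0017]
 [0.5736 0.086  0.0269 0.002 ]]
caps tri [[ 0.541   0.0836  0.0751  0.0001]
 [ 0.5549 -0.0122  0.0654  0.0004]]
```

```bash
cat > mv.py <<'E'
import numpy as np,sys
# shift shares from pose (x,y,z,yaw) to target
def sh(a,b):
    p=np.radians(a[3]); d=np.subtract(b[:3],a[:3])
    return np.round(np.r_[[d@[np.cos(p),np.sin(p),0],d@[np.sin(p),-np.cos(p),0],-d[2]]/np.float64(.5),[-np.radians((b[3]-a[3]+180)%360-180)/1.5]],4)
E
python3 - <<'E'
from m import *
from mv import sh
print('beaker base',plane('top',pt([(209,219)],T1),.010),'rim side+top',tri(pt([(208,200)],T1),pt([(200,50)],S1)))
Y=-82.5
P=dict(st=(.185,.6487,.2257,-15.92),a=(.36,.40,.19,-82.5),B=(.5465,.0352,.19,Y),b=(.540,.083,.19,Y),c=(.553,-.0125,.19,Y),tB=(.453,-.2144,.19,Y),tb=(.453,-.1614,.19,Y),tc=(.453,-.2674,.19,Y),k=(.6005,.046,.19,Y),L=(.4523,.2429,.19,-109.4))
for i,j in [('st','a'),('a','B'),('B','tB'),('tB','b'),('b','tb'),('tb','c'),('c','tc'),('tc','k'),('k','L')]: print(i,j,sh(P[i],P[j]))
E
```

```text
caddy c [0.5718 0.0384 0.014 ] len 0.18448894878948272 0.15565738112355632 yaw of y(-v) 7.223313612646195 yaw x 7.498234654769092
load c [0.4523 0.2429 0.014 ] len 0.11021027219533762 0.064917673170059 yaw of y(-v) -19.59080452765252 yaw x -19.291849546898383
side c [ 0.4532 -0.2144  0.012 ] len 0.17256590474213307 0.10392672838011265 yaw of y(-v) -0.0059789442172109 yaw x -1.0944140567174168
cartontop c [0.6005 0.0463 0.03  ] len 0.0845837561202892 0.04619856813383624 yaw of y(-v) 6.342655571171933 yaw x 4.239095285255308
carton tri [[0.6202 0.0899 0.0265 0.0005]
 [0.6295 0.0069 0.0231 0.0023]
 [0.5839 0.0016 0.0255 0.0017]
 [0.5736 0.086  0.0269 0.002 ]]
caps tri [[ 0.541   0.0836  0.0751  0.0001]
 [ 0.5549 -0.0122  0.0654  0.0004]]
beaker base [[0.5478 0.0356 0.01  ]] rim side+top [[0.544  0.0352 0.0799 0.002 ]]
st a [0.473  0.3823 0.0714 0.7747]
a B [ 0.772  -0.2746 -0.     -0.    ]
B tB [ 0.4705  0.2506 -0.     -0.    ]
tB b [-0.567  -0.2501 -0.     -0.    ]
b tb [ 0.4619  0.2363 -0.     -0.    ]
tb c [-0.2691 -0.2372 -0.     -0.    ]
c tc [ 0.4793  0.2648 -0.     -0.    ]
tc k [-0.5829 -0.3743 -0.     -0.    ]
k L [-0.4291  0.2425 -0.      0.313 ]
```

Request:
{"method": "play_rows", "body": {"rows": [[[0, 0.06, 0.05, 0.01, 0.096], [0, 0.12, 0.096, 0.018, 0.19], [0, 0.18, 0.143, 0.027, 0.29], [0, 0.237, 0.19, 0.036, 0.385], [0, 0.3, 0.24, 0.045, 0.48], [0, 0.36, 0.29, 0.054, 0.56], [0, 0.42, 0.335, 0.062, 0.64], [0, 0.473, 0.382, 0.071, 0.66]]], "squeeze": 15}}

```text
time_s: 0.77
tcp_pos: [0.361, 0.3987, 0.1908]
eef_rot: [180.0, -0.0, -73.0]
contact_force: [0.9, 0.5, 0.0]
gripper_width: 0.0874
gripper_force: 0.0
```

Request:
{"method": "play_rows", "body": {"rows": [[[0, 0.08, -0.014, 0, 0.05], [0, 0.16, -0.028, 0, 0.115], [0, 0.24, -0.041, 0, 0.115], [0, 0.32, -0.055, 0, 0.115], [0, 0.4, -0.068, 0, 0.115], [0, 0.48, -0.082, 0, 0.115], [0, 0.56, -0.096, 0, 0.115], [0, 0.64, -0.109, 0, 0.115]]]}}

```text
time_s: 1.43
tcp_pos: [0.508, 0.1094, 0.1911]
eef_rot: [-180.0, 0.0, -82.5]
contact_force: [1.1, 0.5, 0.3]
gripper_width: 0.0872
gripper_force: 0.0
```

Request:
{"method": "play_rows", "body": {"rows": [[[0, 0.08, -0.03, 0, 0], [0, 0.157, -0.057, 0, 0], [0, 0.157, -0.057, 0, 0], [0, 0.157, -0.057, 0.08, 0], [0, 0.157, -0.057, 0.16, 0], [0, 0.157, -0.057, 0.16, 0], [0, 0.157, -0.057, 0.16, 0], [0, 0.157, -0.057, 0.16, 0]]]}}

```text
time_s: 2.1
tcp_pos: [0.5471, 0.0376, 0.1127]
eef_rot: [-179.9, -0.0, -82.5]
contact_force: [0.2, -0.0, 0.9]
gripper_width: 0.0878
gripper_force: 0.0
```

Request:
{"method": "play_rows", "body": {"rows": [[[0, 0.005, 0, 0.05, 0], [0, 0.005, 0, 0.1, 0], [0, 0.005, 0, 0.135, 0], [0, 0.005, 0, 0.135, 0], [0.3, 0.005, 0, 0.135, 0], [0.6, 0.005, 0, 0.135, 0], [1, 0.005, 0, 0.135, 0], [1, 0.005, 0, 0.135, 0]]]}}

```text
time_s: 2.77
tcp_pos: [0.5476, 0.0353, 0.0453]
eef_rot: [-179.8, 0.0, -82.5]
contact_force: [0.5, -0.5, 0.4]
gripper_width: 0.0666
gripper_force: 0.0
```

Request:
{"method": "play_rows", "body": {"rows": [[[1, 0, 0, 0, 0], [1, 0, 0, 0, 0], [1, 0, 0, 0, 0], [1, 0, 0, 0, 0], [1, 0, 0, 0, 0], [1, 0, 0, 0, 0], [1, 0, 0, 0, 0], [1, 0, 0, 0, 0]]]}}

```text
time_s: 3.43
tcp_pos: [0.5471, 0.0349, 0.0441]
eef_rot: [-179.9, -0.0, -82.5]
contact_force: [0.3, 0.2, 4.6]
gripper_width: 0.0516
gripper_force: 15.0
```

Request:
{"method": "play_rows", "body": {"rows": [[[1, 0, 0, -0.03, 0], [1, 0, 0, -0.09, 0], [1, 0, 0, -0.15, 0], [1, 0, 0, -0.2, 0], [1, 0.05, 0.03, -0.2, 0], [1, 0.11, 0.06, -0.2, 0], [1, 0.17, 0.09, -0.2, 0], [1, 0.23, 0.122, -0.2, 0]]]}}

```text
time_s: 4.1
tcp_pos: [0.4997, -0.0881, 0.1432]
eef_rot: [179.9, 0.0, -82.5]
contact_force: [-0.2, -0.8, -1.3]
gripper_width: 0.0517
gripper_force: 15.0
```

Request:
{"method": "play_rows", "body": {"rows": [[[1, 0.06, 0.032, 0, 0], [1, 0.12, 0.064, 0, 0], [1, 0.18, 0.096, 0, 0], [1, 0.24, 0.129, 0, 0], [1, 0.24, 0.129, 0, 0], [1, 0.24, 0.129, 0.05, 0], [1, 0.24, 0.129, 0.1, 0], [1, 0.24, 0.129, 0.1, 0]]]}}

```text
time_s: 4.77
tcp_pos: [0.4488, -0.2141, 0.0893]
eef_rot: [179.6, 0.2, -82.7]
contact_force: [-1.4, 0.6, -1.6]
gripper_width: 0.0512
gripper_force: 15.0
```

Request:
{"method": "play_rows", "body": {"rows": [[[1, 0, -0.008, 0.03, 0], [1, 0, -0.008, 0.06, 0], [1, 0, -0.008, 0.08, 0], [1, 0, -0.008, 0.09, 0], [1, 0, -0.008, 0.092, 0], [1, 0, -0.008, 0.092, 0], [1, 0, -0.008, 0.092, 0], [1, 0, -0.008, 0.092, 0]]]}}

```text
time_s: 5.43
tcp_pos: [0.4571, -0.2141, 0.0484]
eef_rot: [-179.9, -0.0, -82.5]
contact_force: [0.1, -0.0, -0.9]
gripper_width: 0.0515
gripper_force: 15.0
```

```bash
python3 - <<'E'
from h import *
a=r.capture('top')[:,:,::-1][190:290,330:430]; b=r.capture('side')[:,:,::-1][140:240,160:260]
cv2.imwrite('pics/p1.png',np.hstack([cv2.resize(x,None,fx=4,fy=4,interpolation=cv2.INTER_CUBIC) for x in(a,b)]))
E
```

```text
(no output)
```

View pics/p1.png

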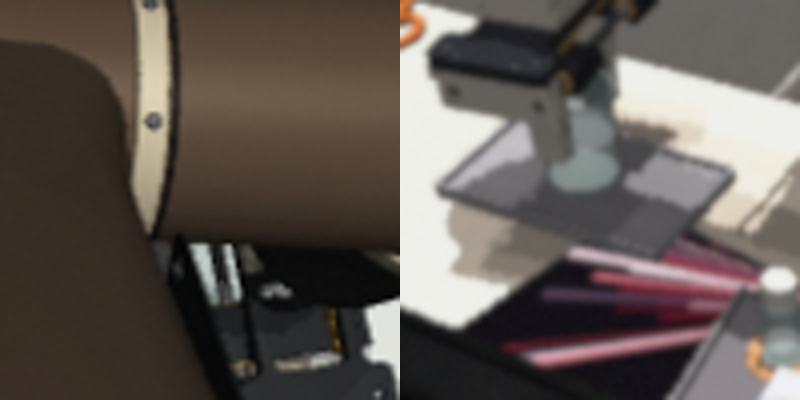

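The beaker is held upright just above the middle of the steel tray (side view, ~(205,185) full frame). Lower a few mm more and release.

Request:
{"method": "play_rows", "body": {"rows": [[[1, 0, 0, 0.006, 0], [1, 0, 0, 0.01, 0], [1, 0, 0, 0.01, 0], [1, 0, 0, 0.01, 0], [0.4, 0, 0, 0.01, 0], [0.2, 0, 0, 0.01, 0], [0.1, 0, 0, 0.01, 0], [0, 0, 0, 0.01, 0]]]}}

```text
time_s: 6.2
tcp_pos: [0.4567, -0.214, 0.0426]
eef_rot: [-180.0, -0.0, -82.5]
contact_force: [-0.1, -0.1, 0.7]
gripper_width: 0.0674
gripper_force: 0.0
```

Request:
{"method": "play_rows", "body": {"rows": [[[0, 0, 0, 0, 0], [0, 0, 0, 0, 0], [0, 0, 0, 0, 0], [0, 0, 0, -0.06, 0], [0, 0, 0, -0.14, 0], [0, 0, 0, -0.22, 0], [0, 0, 0, -0.22, 0], [0, 0, 0, -0.22, 0]]]}}

```text
time_s: 6.87
tcp_pos: [0.4583, -0.2142, 0.1553]
eef_rot: [-179.7, -0.1, -82.5]
contact_force: [-1.2, 0.7, -1.1]
gripper_width: 0.0873
gripper_force: 0.0
```

Request:
{"method": "play_rows", "body": {"rows": [[[0, -0.07, -0.03, 0, 0], [0, -0.14, -0.06, 0, 0], [0, -0.215, -0.092, 0, 0], [0, -0.29, -0.124, 0, 0], [0, -0.365, -0.156, 0, 0], [0, -0.44, -0.188, 0, 0], [0, -0.51, -0.218, 0, 0], [0, -0.567, -0.242, 0, 0]]]}}

```text
time_s: 7.53
tcp_pos: [0.5394, 0.0853, 0.1514]
eef_rot: [179.9, -0.0, -82.5]
contact_force: [0.9, 0.3, -0.5]
gripper_width: 0.0873
gripper_force: 0.0
```

Request:
{"method": "play_rows", "body": {"rows": [[[0, 0, 0, 0, 0], [0, 0, 0, 0, 0], [0, 0, 0, 0.04, 0], [0, 0, 0, 0.08, 0], [0, 0, 0, 0.08, 0], [0, 0, 0, 0.08, 0], [0, 0, 0, 0.08, 0], [0, 0, 0, 0.08, 0]]]}}

```text
time_s: 8.2
tcp_pos: [0.5403, 0.0825, 0.1137]
eef_rot: [-179.9, 0.0, -82.6]
contact_force: [0.8, -0.2, 0.7]
gripper_width: 0.0874
gripper_force: 0.0
```

```bash
python3 - <<'E'
from h import *
b=r.capture('side')[:,:,::-1]
cv2.imwrite('pics/p2.png',cv2.resize(b[150:270,160:320],None,fx=4,fy=4,interpolation=cv2.INTER_CUBIC))
E
```

```text
(no output)
```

View pics/p2.png

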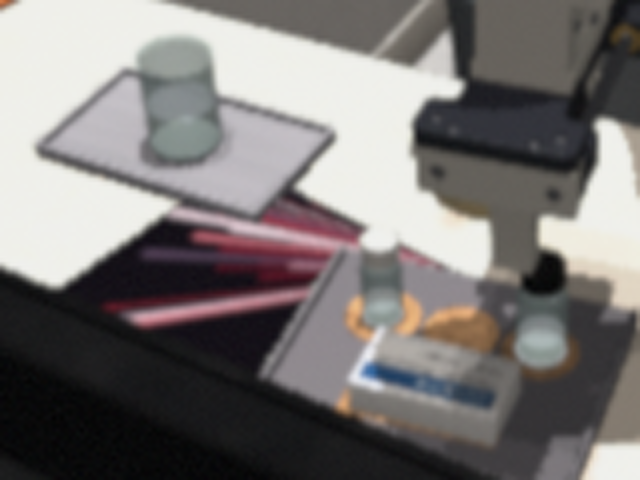

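Beaker stands upright mid-tray (crop (178,100)), vials and carton undisturbed, and the gripper is over the black-capped vial. Descend and grip.

Request:
{"method": "play_rows", "body": {"rows": [[[0.2, 0, 0, 0.05, 0], [0.3, 0, 0, 0.1, 0], [0.4, 0, 0, 0.143, 0], [0.4, 0, 0, 0.143, 0], [0.5, 0, 0, 0.143, 0], [0.6, 0, 0, 0.143, 0], [0.7, 0, 0, 0.143, 0], [1, 0, 0, 0.143, 0]]], "squeeze": 12}}

```text
time_s: 8.92
tcp_pos: [0.5407, 0.0833, 0.0426]
eef_rot: [-179.9, 0.0, -82.5]
contact_force: [0.2, 1.2, -0.9]
gripper_width: 0.0396
gripper_force: 0.0
```

Request:
{"method": "play_rows", "body": {"rows": [[[1, 0, 0, 0, 0], [1, 0, 0, 0, 0], [1, 0, 0, 0, 0], [1, 0, 0, 0, 0], [1, 0, 0, 0, 0], [1, 0, 0, 0, 0], [1, 0, 0, 0, 0], [1, 0, 0, 0, 0]]]}}

```text
time_s: 9.58
tcp_pos: [0.5402, 0.0831, 0.042]
eef_rot: [-179.9, 0.0, -82.5]
contact_force: [-2.3, 0.5, 6.3]
gripper_width: 0.0296
gripper_force: 12.0
```

Request:
{"method": "play_rows", "body": {"rows": [[[1, 0, 0, -0.03, 0], [1, 0, 0, -0.09, 0], [1, 0, 0, -0.15, 0], [1, 0, 0, -0.2, 0], [1, 0.05, 0.025, -0.2, 0], [1, 0.11, 0.054, -0.2, 0], [1, 0.17, 0.084, -0.2, 0], [1, 0.23, 0.114, -0.2, 0]]]}}

```text
time_s: 10.25
tcp_pos: [0.4974, -0.0395, 0.1413]
eef_rot: [-180.0, 0.0, -82.5]
contact_force: [0.3, -0.7, -1.2]
gripper_width: 0.0298
gripper_force: 12.0
```

Request:
{"method": "play_rows", "body": {"rows": [[[1, 0.06, 0.03, 0, 0], [1, 0.12, 0.06, 0, 0], [1, 0.18, 0.09, 0, 0], [1, 0.232, 0.114, 0, 0], [1, 0.232, 0.114, 0, 0], [1, 0.232, 0.114, 0.05, 0], [1, 0.232, 0.114, 0.1, 0], [1, 0.232, 0.114, 0.1, 0]]]}}

```text
time_s: 10.92
tcp_pos: [0.4537, -0.161, 0.0875]
eef_rot: [179.7, 0.1, -82.6]
contact_force: [-1.3, 1.2, -0.3]
gripper_width: 0.0293
gripper_force: 12.0
```

Request:
{"method": "play_rows", "body": {"rows": [[[1, 0, 0, 0.03, 0], [1, 0, 0, 0.06, 0], [1, 0, 0, 0.08, 0], [1, 0, 0, 0.09, 0], [1, 0, 0, 0.09, 0], [1, 0, 0, 0.09, 0], [1, 0, 0, 0.09, 0], [1, 0, 0, 0.09, 0]]]}}

```text
time_s: 11.58
tcp_pos: [0.4573, -0.161, 0.0469]
eef_rot: [-179.9, -0.0, -82.5]
contact_force: [-0.7, -0.7, -0.6]
gripper_width: 0.0296
gripper_force: 12.0
```

Request:
{"method": "play_rows", "body": {"rows": [[[1, 0, 0, 0.006, 0], [1, 0, 0, 0.0125, 0], [1, 0, 0, 0.0125, 0], [1, 0, 0, 0.0125, 0], [0.5, 0, 0, 0.0125, 0], [0.4, 0, 0, 0.0125, 0], [0.3, 0, 0, 0.0125, 0], [0.2, 0, 0, 0.0125, 0]]]}}

```text
time_s: 12.25
tcp_pos: [0.4565, -0.1611, 0.0397]
eef_rot: [180.0, 0.0, -82.5]
contact_force: [0.2, -0.1, -0.1]
gripper_width: 0.0511
gripper_force: 0.0
```

Request:
{"method": "play_rows", "body": {"rows": [[[0, 0, 0, 0, 0], [0, 0, 0, 0, 0], [0, 0, 0, 0, 0], [0, 0, 0, -0.06, 0], [0, 0, 0, -0.14, 0], [0, 0, 0, -0.22, 0], [0, 0, 0, -0.22, 0], [0, 0, 0, -0.22, 0]]]}}

```text
time_s: 12.92
tcp_pos: [0.4584, -0.161, 0.1524]
eef_rot: [-179.7, -0.0, -82.5]
contact_force: [-0.9, 0.4, -0.9]
gripper_width: 0.0872
gripper_force: 0.0
```

Request:
{"method": "play_rows", "body": {"rows": [[[0, -0.06, -0.05, 0, 0], [0, -0.12, -0.1, 0, 0], [0, -0.18, -0.152, 0, 0], [0, -0.23, -0.196, 0, 0], [0, -0.269, -0.229, 0, 0], [0, -0.269, -0.229, 0, 0], [0.1, -0.269, -0.229, 0.04, 0], [0.2, -0.269, -0.229, 0.08, 0]]]}}

```text
time_s: 13.58
tcp_pos: [0.5528, -0.0122, 0.1089]
eef_rot: [-180.0, 0.0, -82.5]
contact_force: [0.0, 1.0, -0.2]
gripper_width: 0.0793
gripper_force: 0.0
```

Request:
{"method": "play_rows", "body": {"rows": [[[0.3, 0, 0, 0, 0], [0.3, 0, 0, 0, 0], [0.3, 0, 0, 0, 0], [0.3, 0, 0, 0, 0], [0.3, 0, 0, 0, 0], [0.3, 0, 0, 0, 0], [0.3, 0, 0, 0, 0], [0.3, 0, 0, 0, 0]]]}}

```text
time_s: 14.25
tcp_pos: [0.5529, -0.0128, 0.1102]
eef_rot: [-180.0, 0.0, -82.5]
contact_force: [0.7, 1.0, -0.2]
gripper_width: 0.0613
gripper_force: 0.0
```

```bash
python3 - <<'E'
from h import *
b=r.capture('side')[:,:,::-1]
cv2.imwrite('pics/p3.png',cv2.resize(b[150:270,160:320],None,fx=4,fy=4,interpolation=cv2.INTER_CUBIC))
E
```

```text
(no output)
```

View pics/p3.png

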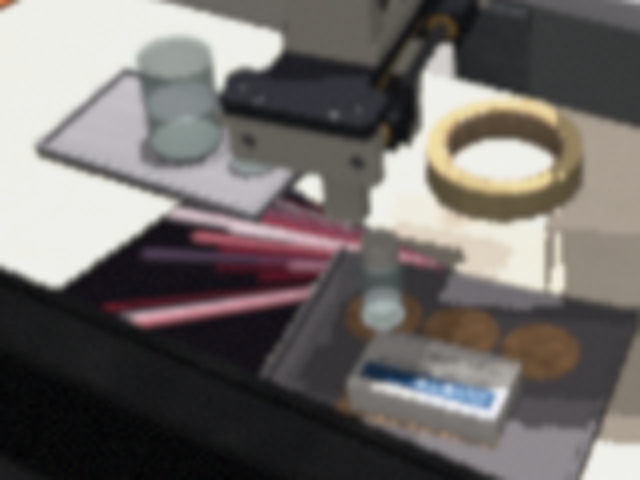

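Beaker and the black vial stand on the tray; the gripper is over the white vial (crop (380,280)). Descend and grip.

Request:
{"method": "play_rows", "body": {"rows": [[[0.3, 0, 0, 0.05, 0], [0.4, 0, 0, 0.1, 0], [0.5, 0, 0, 0.142, 0], [0.5, 0, 0, 0.142, 0], [0.6, 0, 0, 0.142, 0], [0.7, 0, 0, 0.142, 0], [0.8, 0, 0, 0.142, 0], [1, 0, 0, 0.142, 0]]], "squeeze": 12}}

```text
time_s: 14.97
tcp_pos: [0.5538, -0.0125, 0.0403]
eef_rot: [-179.9, 0.0, -82.5]
contact_force: [0.1, -1.1, 2.0]
gripper_width: 0.0243
gripper_force: 12.0
```

Request:
{"method": "play_rows", "body": {"rows": [[[1, 0, 0, 0, 0], [1, 0, 0, 0, 0], [1, 0, 0, 0, 0], [1, 0, 0, 0, 0], [1, 0, 0, 0, 0], [1, 0, 0, 0, 0], [1, 0, 0, 0, 0], [1, 0, 0, 0, 0]]]}}

```text
time_s: 15.63
tcp_pos: [0.5538, -0.0125, 0.0402]
eef_rot: [-179.9, 0.0, -82.5]
contact_force: [-0.8, 0.4, 6.8]
gripper_width: 0.0246
gripper_force: 12.0
```

Request:
{"method": "play_rows", "body": {"rows": [[[1, 0, 0, -0.03, 0], [1, 0, 0, -0.09, 0], [1, 0, 0, -0.15, 0], [1, 0, 0, -0.22, 0], [1, 0.05, 0.027, -0.22, 0], [1, 0.11, 0.06, -0.22, 0], [1, 0.17, 0.092, -0.22, 0], [1, 0.23, 0.124, -0.22, 0]]]}}

```text
time_s: 16.3
tcp_pos: [0.5055, -0.1358, 0.1495]
eef_rot: [-179.9, 0.0, -82.5]
contact_force: [0.3, -0.8, -0.6]
gripper_width: 0.025
gripper_force: 12.0
```

Request:
{"method": "play_rows", "body": {"rows": [[[1, 0.06, 0.032, 0, 0], [1, 0.12, 0.064, 0, 0], [1, 0.18, 0.098, 0, 0], [1, 0.22, 0.12, 0, 0], [1, 0.249, 0.134, 0, 0], [1, 0.249, 0.134, 0, 0], [1, 0.249, 0.134, 0, 0], [1, 0.249, 0.134, 0, 0]]]}}

```text
time_s: 16.97
tcp_pos: [0.456, -0.2668, 0.1489]
eef_rot: [-180.0, 0.0, -82.5]
contact_force: [-0.2, -0.1, -0.4]
gripper_width: 0.025
gripper_force: 12.0
```

Request:
{"method": "play_rows", "body": {"rows": [[[1, 0, 0, 0.04, 0], [1, 0, 0, 0.1, 0], [1, 0, 0, 0.15, 0], [1, 0, 0, 0.19, 0], [1, 0, 0, 0.21, 0], [1, 0, 0, 0.21, 0], [1, 0, 0, 0.21, 0], [1, 0, 0, 0.21, 0]]]}}

```text
time_s: 17.63
tcp_pos: [0.4572, -0.267, 0.045]
eef_rot: [-179.9, -0.0, -82.5]
contact_force: [0.3, -0.0, -0.7]
gripper_width: 0.0251
gripper_force: 12.0
```

Request:
{"method": "play_rows", "body": {"rows": [[[1, 0, 0, 0.006, 0], [1, 0, 0, 0.0125, 0], [1, 0, 0, 0.0125, 0], [1, 0, 0, 0.0125, 0], [0.6, 0, 0, 0.0125, 0], [0.5, 0, 0, 0.0125, 0], [0.4, 0, 0, 0.0125, 0], [0.3, 0, 0, 0.0125, 0]]]}}

```text
time_s: 18.3
tcp_pos: [0.4556, -0.267, 0.0374]
eef_rot: [180.0, 0.0, -82.5]
contact_force: [-1.3, 0.4, 0.8]
gripper_width: 0.0461
gripper_force: 0.0
```

Request:
{"method": "play_rows", "body": {"rows": [[[0, 0, 0, 0, 0], [0, 0, 0, 0, 0], [0, 0, 0, 0, 0], [0, 0, 0, -0.06, 0], [0, 0, 0, -0.14, 0], [0, 0, 0, -0.22, 0], [0, 0, 0, -0.22, 0], [0, 0, 0, -0.22, 0]]]}}

```text
time_s: 18.97
tcp_pos: [0.4576, -0.2674, 0.1503]
eef_rot: [-179.7, -0.1, -82.5]
contact_force: [-0.4, -0.1, -1.1]
gripper_width: 0.0871
gripper_force: 0.0
```

Request:
{"method": "play_rows", "body": {"rows": [[[0, -0.07, -0.044, 0, 0], [0, -0.14, -0.088, 0, 0], [0, -0.21, -0.132, 0, 0], [0, -0.28, -0.176, 0, 0], [0, -0.35, -0.22, 0, 0], [0, -0.42, -0.264, 0, 0], [0, -0.49, -0.308, 0, 0], [0, -0.55, -0.346, 0, 0]]]}}

```text
time_s: 19.63
tcp_pos: [0.5917, 0.0305, 0.1462]
eef_rot: [179.9, -0.0, -82.5]
contact_force: [0.9, -1.1, 0.1]
gripper_width: 0.0872
gripper_force: 0.0
```

Request:
{"method": "play_rows", "body": {"rows": [[[0, -0.033, -0.021, 0, 0], [0, -0.033, -0.021, 0, 0], [0, -0.033, -0.021, 0, 0], [0, -0.033, -0.021, 0.07, 0], [0, -0.033, -0.021, 0.14, 0], [0, -0.033, -0.021, 0.16, 0], [0, -0.033, -0.021, 0.16, 0], [0, -0.033, -0.021, 0.16, 0]]]}}

```text
time_s: 20.3
tcp_pos: [0.5999, 0.0449, 0.0679]
eef_rot: [179.9, -0.1, -82.5]
contact_force: [0.6, -0.1, 1.2]
gripper_width: 0.0876
gripper_force: 0.0
```

```bash
python3 - <<'E'
from h import *
b=r.capture('side')[:,:,::-1]
cv2.imwrite('pics/p4.png',cv2.resize(b[150:290,160:340],None,fx=4,fy=4,interpolation=cv2.INTER_CUBIC))
E
```

```text
(no output)
```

View pics/p4.png

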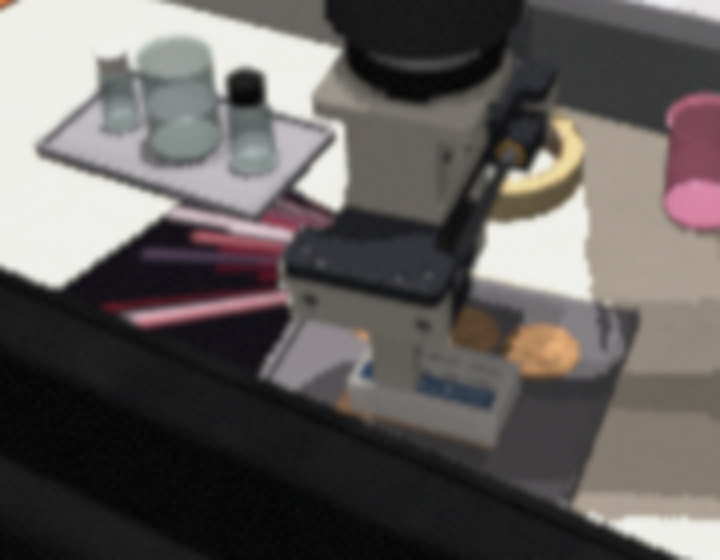

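All three glass things stand upright on the steel tray (crop (118,95), (178,100), (248,125)). The gripper straddles the carton (435,390). Now going down to grip it.

Request:
{"method": "play_rows", "body": {"rows": [[[0, -0.002, 0, 0.05, 0], [0, -0.002, 0, 0.09, 0], [0, -0.002, 0, 0.11, 0], [0, -0.002, 0, 0.11, 0], [0.2, -0.002, 0, 0.11, 0], [0.4, -0.002, 0, 0.11, 0], [0.6, -0.002, 0, 0.11, 0], [1, -0.002, 0, 0.11, 0]]], "squeeze": 15}}

```text
time_s: 21.02
tcp_pos: [0.6006, 0.0471, 0.0138]
eef_rot: [-179.9, 0.0, -82.5]
contact_force: [0.5, 0.2, 0.5]
gripper_width: 0.0663
gripper_force: 0.0
```

Request:
{"method": "play_rows", "body": {"rows": [[[1, 0, 0, 0, 0], [1, 0, 0, 0, 0], [1, 0, 0, 0, 0], [1, 0, 0, 0, 0], [1, 0, 0, 0, 0], [1, 0, 0, 0, 0], [1, 0, 0, 0, 0], [1, 0, 0, 0, 0]]]}}

```text
time_s: 21.68
tcp_pos: [0.6, 0.0469, 0.0128]
eef_rot: [-180.0, 0.0, -82.5]
contact_force: [-1.4, 0.7, 4.9]
gripper_width: 0.0458
gripper_force: 15.0
```

Request:
{"method": "play_rows", "body": {"rows": [[[1, 0, 0, -0.03, 0], [1, 0, 0, -0.09, 0], [1, 0, 0, -0.15, 0], [1, 0, 0, -0.21, 0], [1, -0.05, 0.028, -0.24, 0.04], [1, -0.11, 0.062, -0.24, 0.1], [1, -0.17, 0.096, -0.24, 0.16], [1, -0.23, 0.13, -0.24, 0.22]]]}}

```text
time_s: 22.35
tcp_pos: [0.5193, 0.153, 0.1325]
eef_rot: [180.0, 0.0, -101.8]
contact_force: [0.9, 1.2, -1.1]
gripper_width: 0.0461
gripper_force: 15.0
```

Request:
{"method": "play_rows", "body": {"rows": [[[1, -0.05, 0.057, 0, 0.05], [1, -0.1, 0.114, 0, 0.093], [1, -0.15, 0.17, 0, 0.093], [1, -0.15, 0.17, 0, 0.093], [1, -0.15, 0.17, 0, 0.093], [1, -0.15, 0.17, 0.06, 0.093], [1, -0.15, 0.17, 0.12, 0.093], [1, -0.15, 0.17, 0.146, 0.093]]]}}

```text
time_s: 23.02
tcp_pos: [0.4509, 0.2407, 0.0564]
eef_rot: [179.9, -0.2, -109.5]
contact_force: [-0.0, -0.3, 0.0]
gripper_width: 0.0461
gripper_force: 15.0
```

Request:
{"method": "play_rows", "body": {"rows": [[[1, 0, 0, 0, 0], [1, 0, 0, 0, 0], [1, 0, 0, 0, 0], [1, 0, 0, 0, 0], [1, 0, 0, 0, 0], [1, 0, 0, 0, 0], [1, 0, 0, 0, 0], [1, 0, 0, 0, 0]]]}}

```text
time_s: 23.68
tcp_pos: [0.4521, 0.2429, 0.06]
eef_rot: [-180.0, 0.0, -109.4]
contact_force: [0.1, -0.6, -0.6]
gripper_width: 0.0458
gripper_force: 15.0
```

```bash
python3 - <<'E'
from h import *
b=r.capture('side')[:,:,::-1]
cv2.imwrite('pics/p5.png',cv2.resize(b[160:280,300:460],None,fx=5,fy=5,interpolation=cv2.INTER_CUBIC))
# loading tray corners from top estimate, lip tops
c=np.array([.4523,.2429]);a=np.radians(-19.45);X=np.array([np.cos(a),np.sin(a)]);Y=np.array([-X[1],X[0]])
P=[[*(c+sx*.033*X+sy*.055*Y),.014] for sx,sy in((1,1),(1,-1),(-1,-1),(-1,1))]
print(((proj('side',P)-[300,160])*5).round())
st=r.get_state();print(st['tcp_pos'],st['eef_rot'])
E
```

```text
[[435. 453.]
 [231. 332.]
 [316. 267.]
 [519. 379.]]
[0.45206665 0.24288121 0.05987218] [-1.79988172e+02  2.88065205e-02 -1.09416102e+02]
```

View pics/p5.png

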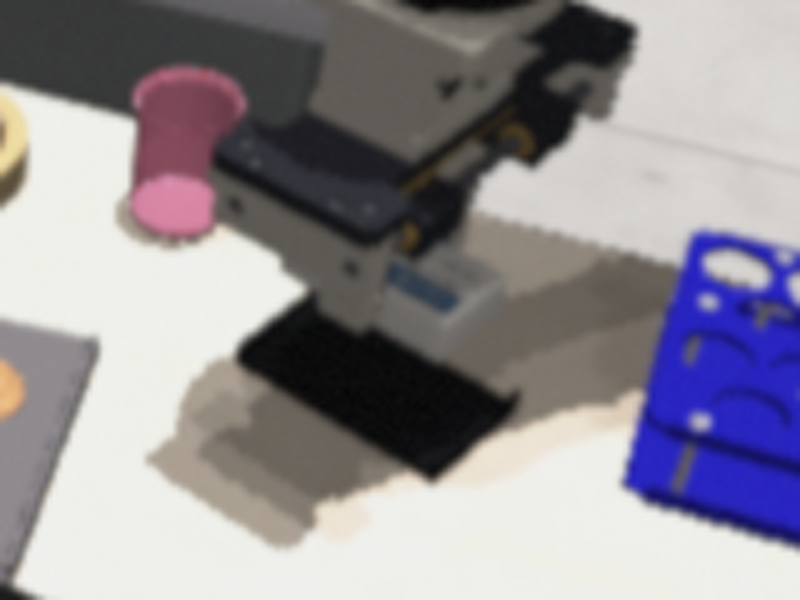

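Request:
{"method": "play_rows", "body": {"rows": [[[1, 0, 0, 0.04, 0], [1, 0, 0, 0.07, 0], [1, 0, 0, 0.09, 0], [1, 0, 0, 0.097, 0], [1, 0, 0, 0.097, 0], [1, 0, 0, 0.097, 0], [0.5, 0, 0, 0.097, 0], [0.3, 0, 0, 0.097, 0]]]}}

```text
time_s: 24.4
tcp_pos: [0.4522, 0.243, 0.0114]
eef_rot: [-180.0, 0.0, -109.4]
contact_force: [0.1, -0.1, 0.2]
gripper_width: 0.049
gripper_force: 0.0
```

Request:
{"method": "play_rows", "body": {"rows": [[[0.2, 0, 0, 0, 0], [0, 0, 0, 0, 0], [0, 0, 0, 0, 0], [0, 0, 0, 0, 0], [0, 0, 0, -0.06, 0], [0, 0, 0, -0.14, 0], [0, 0, 0, -0.22, 0], [0, 0, 0, -0.28, 0]]]}}

```text
time_s: 25.07
tcp_pos: [0.4525, 0.243, 0.1542]
eef_rot: [-179.9, 0.1, -109.4]
contact_force: [0.3, 0.8, -0.1]
gripper_width: 0.0875
gripper_force: 0.0
```

Request:
{"method": "play_rows", "body": {"rows": [[[0, 0.07, -0.025, 0, -0.06], [0, 0.14, -0.051, 0, -0.12], [0, 0.212, -0.077, 0, -0.19], [0, 0.285, -0.103, 0, -0.26], [0, 0.358, -0.13, 0, -0.313], [0, 0.43, -0.156, 0, -0.313], [0, 0.503, -0.182, 0, -0.313], [0, 0.575, -0.208, 0, -0.313]]]}}

```text
time_s: 25.73
tcp_pos: [0.454, -0.0647, 0.1514]
eef_rot: [-180.0, 0.0, -82.5]
contact_force: [1.4, -0.2, -0.6]
gripper_width: 0.0874
gripper_force: 0.0
```

Request:
{"method": "play_rows", "body": {"rows": [[[0, 0.07, 0.009, 0, 0], [0, 0.14, 0.017, 0, 0], [0, 0.21, 0.026, 0, 0], [0, 0.28, 0.034, 0, 0], [0, 0.35, 0.043, 0, 0], [0, 0.405, 0.05, 0, 0], [0, 0.405, 0.05, 0, 0], [0, 0.405, 0.05, 0, 0]]]}}

```text
time_s: 26.4
tcp_pos: [0.4554, -0.2682, 0.1506]
eef_rot: [180.0, 0.0, -82.7]
contact_force: [-0.1, -0.3, -0.2]
gripper_width: 0.0876
gripper_force: 0.0
```

```bash
python3 - <<'E'
from h import *
t=r.capture('top')[:,:,::-1]; s=r.capture('side')[:,:,::-1]
cv2.imwrite('pics/top1.png',t);cv2.imwrite('pics/side1.png',s)
cv2.imwrite('pics/p6.png',np.hstack([cv2.resize(t[215:305,150:250],None,fx=4,fy=4,interpolation=cv2.INTER_CUBIC),cv2.resize(s[150:240,170:270],None,fx=4,fy=4,interpolation=cv2.INTER_CUBIC)]))
st=r.get_state();print(st['tcp_pos'],st['eef_rot'])
E
```

```text
[ 0.45568865 -0.26671131  0.15087702] [ 1.79980138e+02  1.79013392e-02 -8.25564284e+01]
```

View pics/p6.png

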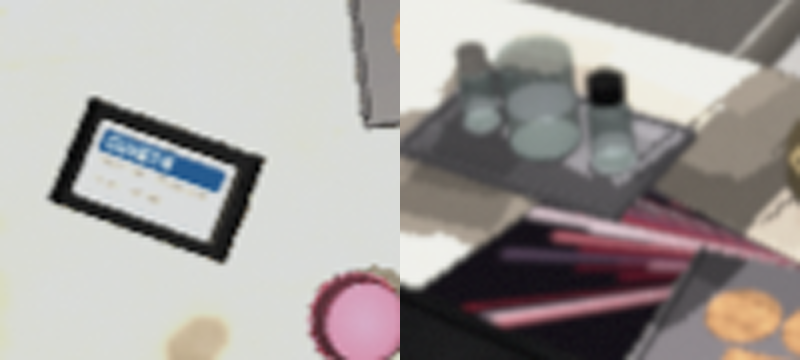

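The carton lies centred and aligned between the tray's ends (crop centre (156,179) against tray (158,179)), and the glassware is still upright. Now returning the vials and beaker, white vial first.

Request:
{"method": "play_rows", "body": {"rows": [[[0.2, 0, -0.002, 0.07, 0], [0.3, 0, -0.002, 0.14, 0], [0.4, 0, -0.002, 0.2, 0], [0.5, 0, -0.002, 0.226, 0], [0.5, 0, -0.002, 0.226, 0], [0.6, 0, -0.002, 0.226, 0], [0.7, 0, -0.002, 0.226, 0], [1, 0, -0.002, 0.226, 0]]], "squeeze": 12}}

```text
time_s: 27.17
tcp_pos: [0.4583, -0.2667, 0.0397]
eef_rot: [-179.8, -0.1, -82.5]
contact_force: [0.4, 0.1, 0.8]
gripper_width: 0.0401
gripper_force: 0.0
```

Request:
{"method": "play_rows", "body": {"rows": [[[1, 0, 0, 0, 0], [1, 0, 0, 0, 0], [1, 0, 0, 0, 0], [1, 0, 0, 0, 0], [1, 0, 0, 0, 0], [1, 0, 0, 0, 0], [1, 0, 0, 0, 0], [1, 0, 0, 0, 0]]]}}

```text
time_s: 27.83
tcp_pos: [0.4576, -0.2671, 0.039]
eef_rot: [-179.9, -0.0, -82.5]
contact_force: [-0.8, 1.7, 7.2]
gripper_width: 0.0248
gripper_force: 12.0
```

Request:
{"method": "play_rows", "body": {"rows": [[[1, 0, 0, -0.03, 0], [1, 0, 0, -0.09, 0], [1, 0, 0, -0.15, 0], [1, 0, 0, -0.22, 0], [1, 0, 0, -0.22, 0], [1, -0.06, -0.032, -0.22, 0], [1, -0.12, -0.064, -0.22, 0], [1, -0.18, -0.096, -0.22, 0]]]}}

```text
time_s: 28.5
tcp_pos: [0.4929, -0.1707, 0.1483]
eef_rot: [-179.9, 0.0, -82.6]
contact_force: [1.6, 0.1, -0.2]
gripper_width: 0.0247
gripper_force: 12.0
```

Request:
{"method": "play_rows", "body": {"rows": [[[1, -0.06, -0.032, 0, 0], [1, -0.12, -0.064, 0, 0], [1, -0.18, -0.096, 0, 0], [1, -0.24, -0.128, 0, 0], [1, -0.3, -0.161, 0, 0], [1, -0.3, -0.161, 0, 0], [1, -0.3, -0.161, 0.05, 0], [1, -0.3, -0.161, 0.1, 0]]]}}

```text
time_s: 29.17
tcp_pos: [0.5545, -0.011, 0.0986]
eef_rot: [-179.8, 0.0, -82.4]
contact_force: [-0.4, -0.2, -1.6]
gripper_width: 0.0251
gripper_force: 12.0
```

Request:
{"method": "play_rows", "body": {"rows": [[[1, 0, 0, 0.04, 0], [1, 0, 0, 0.07, 0], [1, 0, 0, 0.09, 0], [1, 0, 0, 0.1, 0], [1, 0, 0, 0.1, 0], [1, 0, 0, 0.1, 0], [1, 0, 0, 0.1, 0], [1, 0, 0, 0.1, 0]]]}}

```text
time_s: 29.83
tcp_pos: [0.5539, -0.012, 0.0491]
eef_rot: [-179.9, 0.0, -82.5]
contact_force: [0.6, 0.5, -0.0]
gripper_width: 0.0251
gripper_force: 12.0
```

Request:
{"method": "play_rows", "body": {"rows": [[[1, 0, 0, 0.008, 0], [1, 0, 0, 0.016, 0], [1, 0, 0, 0.016, 0], [1, 0, 0, 0.016, 0], [0.6, 0, 0, 0.016, 0], [0.5, 0, 0, 0.016, 0], [0.4, 0, 0, 0.016, 0], [0.3, 0, 0, 0.016, 0]]]}}

```text
time_s: 30.5
tcp_pos: [0.5531, -0.0122, 0.0399]
eef_rot: [180.0, -0.0, -82.5]
contact_force: [0.1, 0.2, 0.2]
gripper_width: 0.0457
gripper_force: 0.0
```

Request:
{"method": "play_rows", "body": {"rows": [[[0, 0, 0, 0, 0], [0, 0, 0, 0, 0], [0, 0, 0, 0, 0], [0, 0, 0, -0.06, 0], [0, 0, 0, -0.14, 0], [0, 0, 0, -0.22, 0], [0, 0, 0, -0.22, 0], [0, 0, 0, -0.22, 0]]]}}

```text
time_s: 31.17
tcp_pos: [0.5548, -0.0117, 0.153]
eef_rot: [-179.7, 0.1, -82.5]
contact_force: [-0.4, 0.6, -1.7]
gripper_width: 0.0875
gripper_force: 0.0
```

Request:
{"method": "play_rows", "body": {"rows": [[[0, 0.06, 0.05, 0, 0], [0, 0.12, 0.102, 0, 0], [0, 0.18, 0.154, 0, 0], [0, 0.23, 0.197, 0, 0], [0, 0.27, 0.231, 0, 0], [0, 0.27, 0.231, 0, 0], [0, 0.27, 0.231, 0, 0], [0, 0.27, 0.231, 0.06, 0]]]}}

```text
time_s: 31.83
tcp_pos: [0.46, -0.1615, 0.1238]
eef_rot: [-179.5, -0.1, -82.5]
contact_force: [2.3, -0.0, -0.4]
gripper_width: 0.0873
gripper_force: 0.0
```

Request:
{"method": "play_rows", "body": {"rows": [[[0.2, 0, 0, 0.05, 0], [0.3, 0, 0, 0.1, 0], [0.4, 0, 0, 0.15, 0], [0.4, 0, 0, 0.16, 0], [0.5, 0, 0, 0.16, 0], [0.6, 0, 0, 0.16, 0], [0.7, 0, 0, 0.16, 0], [1, 0, 0, 0.16, 0]]]}}

```text
time_s: 32.5
tcp_pos: [0.4574, -0.1609, 0.0414]
eef_rot: [-179.9, -0.0, -82.5]
contact_force: [0.8, 0.2, 0.5]
gripper_width: 0.04
gripper_force: 0.0
```

Request:
{"method": "play_rows", "body": {"rows": [[[1, 0, 0, 0, 0], [1, 0, 0, 0, 0], [1, 0, 0, 0, 0], [1, 0, 0, 0, 0], [1, 0, 0, 0, 0], [1, 0, 0, 0, 0], [1, 0, 0, 0, 0], [1, 0, 0, 0, 0]]]}}

```text
time_s: 33.17
tcp_pos: [0.457, -0.1611, 0.0411]
eef_rot: [-179.9, -0.0, -82.5]
contact_force: [-1.7, 1.4, 8.5]
gripper_width: 0.0298
gripper_force: 12.0
```

Request:
{"method": "play_rows", "body": {"rows": [[[1, 0, 0, -0.03, 0], [1, 0, 0, -0.09, 0], [1, 0, 0, -0.15, 0], [1, 0, 0, -0.22, 0], [1, 0, 0, -0.22, 0], [1, -0.06, -0.03, -0.22, 0], [1, -0.12, -0.06, -0.22, 0], [1, -0.18, -0.089, -0.22, 0]]]}}

```text
time_s: 33.83
tcp_pos: [0.4889, -0.0653, 0.1506]
eef_rot: [-179.9, 0.0, -82.6]
contact_force: [1.0, -0.4, 0.1]
gripper_width: 0.0296
gripper_force: 12.0
```

Request:
{"method": "play_rows", "body": {"rows": [[[1, -0.06, -0.03, 0, 0], [1, -0.12, -0.06, 0, 0], [1, -0.18, -0.089, 0, 0], [1, -0.24, -0.119, 0, 0], [1, -0.2825, -0.14, 0, 0], [1, -0.2825, -0.14, 0, 0], [1, -0.2825, -0.14, 0.05, 0], [1, -0.2825, -0.14, 0.1, 0]]]}}

```text
time_s: 34.5
tcp_pos: [0.5408, 0.0842, 0.1007]
eef_rot: [-179.8, 0.1, -82.5]
contact_force: [-0.3, -0.1, -1.5]
gripper_width: 0.0302
gripper_force: 12.0
```

Request:
{"method": "play_rows", "body": {"rows": [[[1, 0, 0, 0.04, 0], [1, 0, 0, 0.07, 0], [1, 0, 0, 0.09, 0], [1, 0, 0, 0.1, 0], [1, 0, 0, 0.1, 0], [1, 0, 0, 0.1, 0], [1, 0, 0, 0.1, 0], [1, 0, 0, 0.1, 0]]]}}

```text
time_s: 35.17
tcp_pos: [0.5403, 0.0834, 0.0511]
eef_rot: [-179.9, 0.0, -82.5]
contact_force: [-0.2, -0.2, -0.7]
gripper_width: 0.0296
gripper_force: 12.0
```

Request:
{"method": "play_rows", "body": {"rows": [[[1, 0, 0, 0.008, 0], [1, 0, 0, 0.016, 0], [1, 0, 0, 0.016, 0], [1, 0, 0, 0.016, 0], [0.5, 0, 0, 0.016, 0], [0.4, 0, 0, 0.016, 0], [0.3, 0, 0, 0.016, 0], [0.2, 0, 0, 0.016, 0]]]}}

```text
time_s: 35.83
tcp_pos: [0.5395, 0.0831, 0.0419]
eef_rot: [180.0, -0.0, -82.5]
contact_force: [0.4, 0.6, -0.0]
gripper_width: 0.0504
gripper_force: 0.0
```

Request:
{"method": "play_rows", "body": {"rows": [[[0, 0, 0, 0, 0], [0, 0, 0, 0, 0], [0, 0, 0, 0, 0], [0, 0, 0, -0.06, 0], [0, 0, 0, -0.14, 0], [0, 0, 0, -0.22, 0], [0, 0, 0, -0.22, 0], [0, 0, 0, -0.22, 0]]]}}

```text
time_s: 36.5
tcp_pos: [0.5412, 0.0838, 0.1549]
eef_rot: [-179.7, 0.1, -82.5]
contact_force: [0.2, 0.4, -1.3]
gripper_width: 0.0877
gripper_force: 0.0
```

Request:
{"method": "play_rows", "body": {"rows": [[[0, 0.07, 0.03, 0, 0], [0, 0.14, 0.06, 0, 0], [0, 0.215, 0.092, 0, 0], [0, 0.29, 0.124, 0, 0], [0, 0.365, 0.156, 0, 0], [0, 0.44, 0.188, 0, 0], [0, 0.51, 0.218, 0, 0], [0, 0.567, 0.243, 0, 0]]]}}

```text
time_s: 37.17
tcp_pos: [0.4542, -0.2157, 0.151]
eef_rot: [179.9, 0.0, -82.6]
contact_force: [0.6, -1.1, 0.3]
gripper_width: 0.0874
gripper_force: 0.0
```

Request:
{"method": "play_rows", "body": {"rows": [[[0, 0, 0, 0, 0], [0, 0, 0, 0, 0], [0, 0, 0, 0.06, 0], [0, 0, 0, 0.06, 0], [0, 0, 0, 0.06, 0], [0, 0, 0, 0.06, 0], [0, 0, 0, 0.06, 0], [0, 0, 0, 0.06, 0]]]}}

```text
time_s: 37.83
tcp_pos: [0.4569, -0.2134, 0.123]
eef_rot: [-179.9, -0.0, -82.5]
contact_force: [0.4, 0.3, -0.1]
gripper_width: 0.0875
gripper_force: 0.0
```

Down .079 (0.158), then grip.

Request:
{"method": "play_rows", "body": {"rows": [[[0, 0.001, 0, 0.05, 0], [0, 0.001, 0, 0.11, 0], [0, 0.001, 0, 0.158, 0], [0, 0.001, 0, 0.158, 0], [0.2, 0.001, 0, 0.158, 0], [0.3, 0.001, 0, 0.158, 0], [0.4, 0.001, 0, 0.158, 0], [1, 0.001, 0, 0.158, 0]]], "squeeze": 15}}

```text
time_s: 38.5
tcp_pos: [0.4574, -0.2143, 0.0447]
eef_rot: [-179.8, -0.0, -82.5]
contact_force: [-0.2, 0.5, 0.8]
gripper_width: 0.0664
gripper_force: 0.0
```

Request:
{"method": "play_rows", "body": {"rows": [[[1, 0, 0, 0, 0], [1, 0, 0, 0, 0], [1, 0, 0, 0, 0], [1, 0, 0, 0, 0], [1, 0, 0, 0, 0], [1, 0, 0, 0, 0], [1, 0, 0, 0, 0], [1, 0, 0, 0, 0]]]}}

```text
time_s: 39.17
tcp_pos: [0.4569, -0.2144, 0.0437]
eef_rot: [-179.9, -0.0, -82.5]
contact_force: [0.5, 1.3, 6.2]
gripper_width: 0.0512
gripper_force: 15.0
```

Request:
{"method": "play_rows", "body": {"rows": [[[1, 0, 0, -0.03, 0], [1, 0, 0, -0.09, 0], [1, 0, 0, -0.15, 0], [1, 0, 0, -0.22, 0], [1, 0, 0, -0.22, 0], [1, -0.06, -0.031, -0.22, 0], [1, -0.12, -0.062, -0.22, 0], [1, -0.18, -0.093, -0.22, 0]]]}}

```text
time_s: 39.83
tcp_pos: [0.4902, -0.1182, 0.1529]
eef_rot: [180.0, 0.0, -82.6]
contact_force: [0.9, -1.0, -1.9]
gripper_width: 0.0517
gripper_force: 15.0
```

Request:
{"method": "play_rows", "body": {"rows": [[[1, -0.06, -0.031, 0, 0], [1, -0.12, -0.062, 0, 0], [1, -0.18, -0.093, 0, 0], [1, -0.24, -0.124, 0, 0], [1, -0.291, -0.151, 0, 0], [1, -0.291, -0.151, 0, 0], [1, -0.291, -0.151, 0, 0], [1, -0.291, -0.151, 0, 0]]]}}

```text
time_s: 40.5
tcp_pos: [0.5457, 0.035, 0.1523]
eef_rot: [179.9, -0.0, -82.5]
contact_force: [-0.2, -0.2, -1.5]
gripper_width: 0.0519
gripper_force: 15.0
```

```bash
python3 - <<'E'
from h import *
b=r.capture('side')[:,:,::-1]
cv2.imwrite('pics/p7.png',cv2.resize(b[170:280,210:330],None,fx=5,fy=5,interpolation=cv2.INTER_CUBIC))
E
```

```text
(no output)
```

View pics/p7.png

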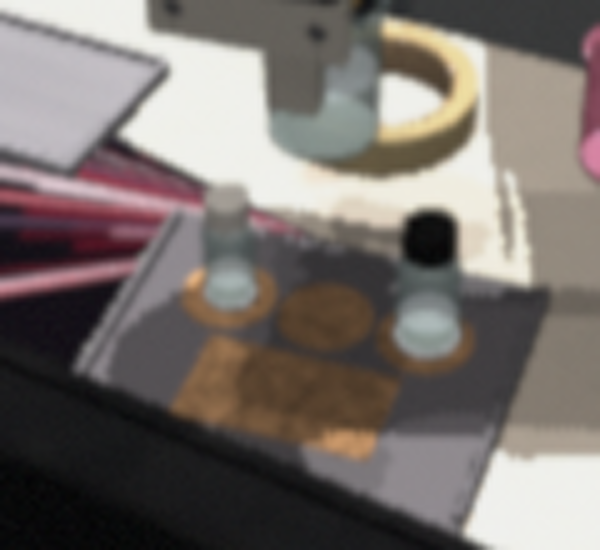

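Both vials stand on their cork seats (crop (230,290) and (428,325)), and the middle seat is free with the beaker held upright above it. Lowering in steps.

Request:
{"method": "play_rows", "body": {"rows": [[[1, 0, 0, 0.04, 0], [1, 0, 0, 0.1, 0], [1, 0, 0, 0.15, 0], [1, 0, 0, 0.19, 0], [1, 0, 0, 0.2, 0], [1, 0, 0, 0.2, 0], [1, 0, 0, 0.2, 0], [1, 0, 0, 0.2, 0]]]}}

```text
time_s: 41.22
tcp_pos: [0.5475, 0.0351, 0.0546]
eef_rot: [-179.9, 0.0, -82.5]
contact_force: [0.2, 0.7, -1.1]
gripper_width: 0.0518
gripper_force: 15.0
```

Request:
{"method": "play_rows", "body": {"rows": [[[1, 0, 0, 0.008, 0], [1, 0, 0, 0.017, 0], [1, 0, 0, 0.017, 0], [1, 0, 0, 0.017, 0], [0.4, 0, 0, 0.017, 0], [0.3, 0, 0, 0.017, 0], [0.2, 0, 0, 0.017, 0], [0, 0, 0, 0.017, 0]]]}}

```text
time_s: 41.88
tcp_pos: [0.5459, 0.035, 0.0442]
eef_rot: [179.9, -0.0, -82.5]
contact_force: [-0.6, -0.3, -0.2]
gripper_width: 0.0673
gripper_force: 0.0
```

Request:
{"method": "play_rows", "body": {"rows": [[[0, 0, 0, 0, 0], [0, 0, 0, 0, 0], [0, 0, 0, 0, 0], [0, 0, 0, 0, 0], [0, 0, 0, -0.06, 0], [0, 0, 0, -0.14, 0], [0, 0, 0, -0.22, 0], [0, 0, 0, -0.28, 0]]]}}

```text
time_s: 42.55
tcp_pos: [0.5471, 0.0351, 0.1878]
eef_rot: [-179.9, -0.0, -82.5]
contact_force: [1.2, 0.7, 0.7]
gripper_width: 0.0876
gripper_force: 0.0
```

Request:
{"method": "play_rows", "body": {"rows": [[[0, 0.08, 0.02, 0, 0], [0, 0.16, 0.04, 0, 0], [0, 0.24, 0.06, 0, 0], [0, 0.32, 0.08, 0, 0], [0, 0.4, 0.1, 0, 0], [0, 0.48, 0.12, 0, 0], [0, 0.48, 0.12, 0, 0], [0, 0.48, 0.12, 0, 0]]]}}

```text
time_s: 43.22
tcp_pos: [0.5174, -0.2128, 0.1843]
eef_rot: [180.0, 0.0, -82.8]
contact_force: [-0.6, 0.6, -0.1]
gripper_width: 0.0877
gripper_force: 0.0
```

```bash
python3 - <<'E'
from h import *
t=r.capture('top')[:,:,::-1]; s=r.capture('side')[:,:,::-1]
cv2.imwrite('pics/p8.png',np.hstack([cv2.resize(t[165:255,225:325],None,fx=4,fy=4,interpolation=cv2.INTER_CUBIC),cv2.resize(s[195:285,225:325],None,fx=4,fy=4,interpolation=cv2.INTER_CUBIC)]))
st=r.get_state();print(st['tcp_pos'],abs(st['qd']).max())
E
```

```text
[ 0.51803154 -0.21063526  0.18440364] 1.6245927795579238
```

View pics/p8.png

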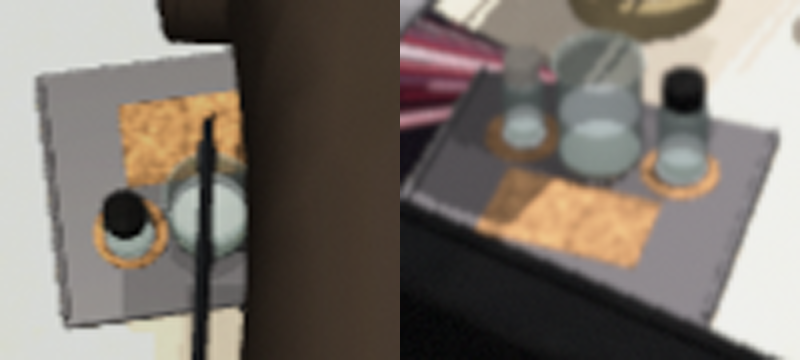

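All three stand upright at their starting positions: the side view matches the first crop within about 1–2 pixels. Nothing touches the arm, so I'm handing in.

```bash
python3 -c "
from plant import r
print(r.close_job())"
```

```text
the job is handed in; nothing more can be done
None
```

The job is handed in; no verdict came back. By the last pictures, the carton lies flat and centred in the loading tray, and the beaker and both vials are back upright on their own seats. The petri dish and tape were never touched.

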